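# Stand the toppled bench lamp up and turn it off

## Robot

A 6-joint arm with a two-finger parallel gripper is mounted at the origin on the work surface. World frame = base frame: x ahead of the robot, y to its left, z up, the work surface at z = 0. Lengths are in m, angles in rad, forces in N, time in s.
With the tool pointing down it reaches from about 0.275 to 0.75 m from the base axis. Payload 10.2 kg.
Tool frame: the origin (TCP) lies midway between the tips of the shut fingers; the grasp point (between the pads) lies 19 mm behind it (hold_point_z is the z of the grasp point in the tool frame, in m); z points along the fingers, y is the line along which they close (so a half turn about z gives the same grasp; the last joint's range is limited). The gripper opens to 88 mm and grips with 3 to 60 N. Pads are 18 mm wide; open, the fingers measure 123 mm over their backs; the gripper's body (75 mm by 187 mm) begins 45 mm behind the grasp point.
Start: joints at [0.989, 0.313, 1.498, -0, 1.331, -0.223], TCP at [0.184, 0.492, 0.239] pointing down, gripper open.
Joint ranges: [-2.94, 2.94], [-0.97, 2.17], [0.19, 2.56], [-1.23, 4.37], [0.02, 3.11], [-2.88, 2.88]. Speed limits (rad/s): [2.39, 2.39, 3.01, 3.14, 3.14, 3.14].

## Interface

Orientations are given as a unit quaternion [w, x, y, z].
In Python, from rig import state, grab_frame, calibration, finish_job, hold_point_z gives the robot as it stands. The module is installed in compiled form; this text tells all that it offers.
- The arm moves only by the tool step_arm, never from a script. Its arguments are lists of equal length, an entry for each row: "claw": the opening, from 0 (shut) to 1 (fully open); "xyz": the shift along the tool's x, y, z in cm, a list of three; "roll": the turn about the tool's z in degrees. A call has 1 to 12 rows; each row is the pose to reach, as a shift and turn from the pose commanded when the call began, along the tool's axes at that moment; what a row does not reach only later rows make up. A row lasts 1/10 s, in which the tool goes at most 50 mm and 8.59 degrees, less where a joint would pass 70% of its speed; a pose out of reach is approached as far as the arm can. A call with a gripper value outside its range is refused whole. The fingers move at their own pace and stop on an object; "force" is the grip in N (left out, the last holds). Time passes only in rows, so rows that repeat a pose let the fingers close. It gives the time, the measured TCP pose, the force, the opening and the grip force at its end, in the units of the state.
- state(): the state, without advancing time (a new reading comes with each control period).
- grab_frame(name): name is "scene" or "top" or "wrist"; returns the picture (480x640x3 uint8, blue, green, red); there is no depth.
- calibration(name): a dict with "fov_y" (degrees; the focal length in pixels is half the picture's height over the tangent of half this angle, whatever the lens; pixels are square), "cx", "cy" (the principal point, pixels), "R" (3x3) and "t" (3): a world point X has camera coordinates R X + t; the wrist camera has in their place "mount" (4x4, takes a point from camera to tool coordinates, whose origin is the TCP and whose axes are the flange's). Camera axes: x right, y down, z forward; pixel columns grow to the right and rows downward; lengths in m; the calibration is good to about 2 mm. The wrist camera is an equidistant fisheye: a pixel r from the principal point sees the ray r / f radians off the axis. A picture is of the moment at which its call begins: read the wrist's pose just before it. calibration takes no time and is no camera call.
- finish_job(): hands the job in; it is judged then, once.
The state is a dict: "t": time; "joint_pos": joint angles; "qvel": joint speeds; "tau": joint torques, N m; "eef_pos": TCP position; "tcp_rot": TCP orientation; "wrist_force": force on the tool from outside, world axes, zero at the start; "moment": the same for the moment, N m; "grip_width": finger opening in m; "gripper_force": force on a finger pad.
Only numpy, scipy, OpenCV 4.12 (cv2) and the standard library are available. Lean on these libraries where they do the work, as an engineer would, in place of code of your own. Each camera call takes 0.05 s, during which the arm holds its last target. There are 200 camera calls.

## Task

The cordless lamp on the shoe-repair bench has been knocked over: tip it back up so that it stands on its foot, easing it down gently rather than letting it flop over onto its base. Then, with the lamp standing, turn the dimmer knob on its top fully anticlockwise to its off stop. Leave everything else on the bench where it is.

Things in the scene. Friction and masses are not known exactly. Their poses are not given: they have to be found in the camera images.
- lamp: Green cordless bench lamp, toppled on its side; 0.5 to 1 kg, heavy at the base: centre of mass about 35 mm from the underside. Origin: centre of the foot's underside; its z runs up through the post (vertical when it stands). At the start z lies level, pointing away from the robot or to a side, and the lamp rests on the base plate's +x edge and the shade's rim. Sizes: see the points
- lamp_edge (a point): Middle of the -x edge face of the lamp's square base plate; uppermost at the start, 110 mm above the bench. Lamp axes. Plate 110 x 110 x 16 mm (lamp z 6 to 22), over a rubber foot 90 x 90 x 6 (z 0 to 6)
- lamp_shade (a point): Centre of the underside of the lamp's round shade, on the post. Shade 110 mm across at lamp z 116 to 128, narrowing to 60 across at z 154. Brass post 18 across between plate (z 22) and shade
- dimmer (a joint): Angle (rad) of the black dimmer knob on the top of the lamp's shade: 0 at its fully anticlockwise stop (off), grows clockwise seen from above the standing lamp, up to 4.2. Friction about 0.03 N m
- dimmer_grip (a point): On the dimmer knob's axis at the height to grip, lamp z 177 mm. Knob: disc 42 across (lamp z 155 to 162) with an upright grip bar 38 long, 13 wide, top at z 187. The point's x axis runs along the bar and turns with it; a white line marks the bar's -x half
- glue_bottle: Bystander: blue plastic glue bottle with a white cap, standing, 60 across and 160 tall; origin under its centre (mm)
- spray_can: Bystander: red spray can, standing, 54 across and 170 tall; origin under its centre (mm)
- polish_tin: Bystander: dark flat round polish tin, 80 across and 26 high; origin under its centre (mm)
- hammer: Bystander: hammer lying flat along its x, 260 long, wooden handle, steel head at +x; origin at mid-length on the bench (mm)
- brush: Bystander: small dark brush lying along its x, 200 long; origin at mid-length on the bench (mm)
- tack_tray: Bystander: grey tack tray 100 x 80 x 30, origin under its centre (mm)
- shoe_last: Bystander: wooden foot-shaped shoe last, about 245 long, 70 wide, 75 high at the heel (-x); origin on the bench (mm)

How it is judged:
By the outcome, as a careful person would: the job done as asked, in the order asked, and still so for the second after the job is handed in, with the robot touching nothing.
It also fails if it takes over 70 s, if anything falls off the work surface, if the arm or the gripper's body presses on something with over 40 N, if the wrist force passes 120 N, or if a joint passes its speed limit or range.

## Working session

There is one attempt and no reset: what is moved stays moved. The work goes in short steps, Python scripts to look and compute and a tool call to move; the robot and the scene stay as the last step left them, time stands still between calls to the robot, and variables do not carry over. Pictures are saved under pics/ and viewed, at most 10 in all, crops included, and the job is handed in when it is done.

Besides the shell and the picture viewer there is one more tool, called after "Call:" in YAML: its name, and indented under it one key for each argument. step_arm: Moves the arm, as the interface text tells. Its arguments: {"type":"object","properties":{"claw":{"type":"array","items":{"type":"number"}},"xyz":{"type":"array","items":{"type":"array","items":{"type":"number"}}},"roll":{"type":"array","items":{"type":"number"}},"force":{"type":"number"}},"required":["claw","xyz","roll"]}

```bash
mkdir -p pics; python3 - <<'E'
from rig import *
import cv2,numpy as np
s=state();print({k:np.round(v,3).tolist() for k,v in s.items()},hold_point_z)
for n in("scene","top","wrist"):
    c=calibration(n);print(n,{k:np.round(v,4).tolist() for k,v in c.items()})
a=grab_frame("scene");b=grab_frame("top")
cv2.imwrite("pics/scene0.png",a);cv2.imwrite("pics/top0.png",b)
E
```

```text
{'t': 0.0, 'joint_pos': [0.989, 0.313, 1.498, -0.0, 1.331, -0.223], 'qvel': [-0.0, 0.001, -0.0, -0.0, -0.0, -0.001], 'tau': [-0.0, -40.222, -25.227, 0.069, 0.035, -0.0], 'eef_pos': [0.184, 0.491, 0.238], 'tcp_rot': [-0.0, 0.178, 0.984, -0.001], 'wrist_force': [-0.124, 0.109, 0.411], 'moment': [-0.016, 0.02, 0.06], 'gripper_force': 0.0, 'grip_width': 0.088} -0.0187
scene {'fov_y': 51.2686, 'cx': 316.7508, 'cy': 236.9762, 'R': [[-0.8757, 0.4828, -0.007], [0.3797, 0.6795, -0.6278], [-0.2984, -0.5524, -0.7783]], 't': [0.493, -0.1853, 1.7441]}
top {'fov_y': 56.9049, 'cx': 321.8075, 'cy': 238.6725, 'R': [[-0.0134, -0.9999, -0.0011], [-0.9982, 0.0134, -0.0592], [0.0592, 0.0003, -0.9982]], 't': [0.0624, 0.5597, 1.0992]}
wrist {'fov_y': 65.7065, 'cx': 319.0992, 'cy': 242.5394, 'mount': [[-0.0002, -0.9539, -0.3002, 0.0786], [1.0, 0.0003, -0.0018, -0.0005], [0.0018, -0.3002, 0.9539, -0.1458], [0.0, 0.0, 0.0, 1.0]]}
```

View pics/top0.png

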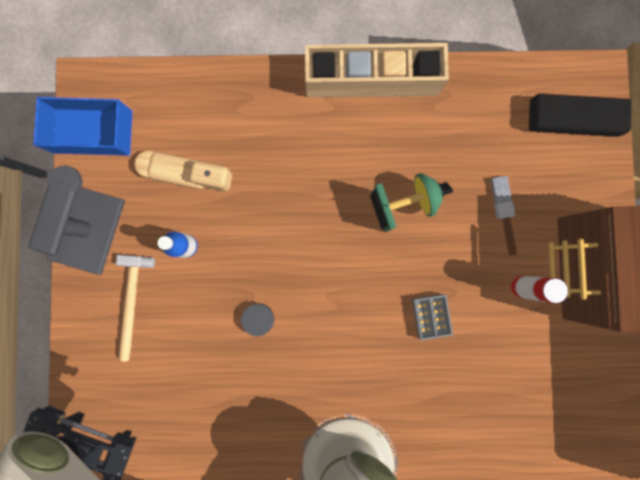

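View pics/scene0.png

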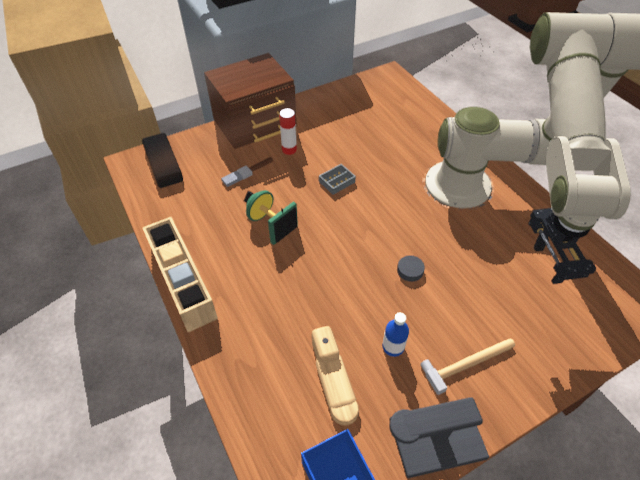

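The top view shows the lamp's dark-green base plate at about (383,207), its shade at (428,195) and the black knob at (446,188). The lamp axis therefore points mostly toward -y. The scene view agrees: plate at (284,222), shade at (260,207), knob at (249,196). Next I'll get coarse positions and go over the lamp with the wrist camera.

```bash
cat > h.py <<'E'
from rig import *
import numpy as np,cv2
from scipy.spatial.transform import Rotation as Ro
def ray(name,u,v,s=None):
    c=calibration(name);f=240/np.tan(np.radians(c["fov_y"]/2))
    a,b=u-c["cx"],v-c["cy"]
    if name!="wrist":
        R,t=np.array(c["R"]),np.array(c["t"]);return -R.T@t,R.T@np.array([a/f,b/f,1])
    r=np.hypot(a,b);th=r/f;k=np.sin(th)/max(r,1e-9)
    T=tcp(s)@np.array(c["mount"]);return T[:3,3],T[:3,:3]@np.array([a*k,b*k,np.cos(th)])
def tcp(s):
    T=np.eye(4);q=s["tcp_rot"];T[:3,:3]=Ro.from_quat([q[1],q[2],q[3],q[0]]).as_matrix();T[:3,3]=s["eef_pos"];return T
def onz(name,u,v,z,s=None):
    o,d=ray(name,u,v,s);return o+d*(z-o[2])/d[2]
def two(r1,r2):
    A=np.stack([r1[1],-r2[1]],1);k=np.linalg.lstsq(A,r2[0]-r1[0],rcond=None)[0]
    p,q=r1[0]+k[0]*r1[1],r2[0]+k[1]*r2[1];return (p+q)/2,np.linalg.norm(p-q)
def pix(name,X,s=None):
    c=calibration(name);f=240/np.tan(np.radians(c["fov_y"]/2))
    if name!="wrist":
        p=np.array(c["R"])@X+np.array(c["t"]);return c["cx"]+f*p[0]/p[2],c["cy"]+f*p[1]/p[2]
    p=(np.linalg.inv(tcp(s)@np.array(c["mount"]))@np.append(X,1))[:3]
    h=np.hypot(p[0],p[1]);th=np.arctan2(h,p[2]);return c["cx"]+f*th*p[0]/h,c["cy"]+f*th*p[1]/h
def tool(s,X): return tcp(s)[:3,:3].T@(np.array(X)-s["eef_pos"])*100
E
python3 - <<'E'
from h import *
k=onz("top",447,188,.055);p=onz("top",383,207,.11);print(k.round(3),p.round(3))
print(two(ray("top",447,188),ray("scene",248,196)))
s=state();T=tcp(s);print(T[:3,:3].round(3),T[:3,3].round(3))
d=k-p;print("axis yaw",np.degrees(np.arctan2(d[1],d[0])))
# desired TCP over the lamp: want to know tool-frame shift
print(tool(s,[.50,-.18,.33]))
E
```

```text
[ 0.678 -0.253  0.055] [ 0.627 -0.088  0.11 ]
(array([ 0.67910648, -0.25386142,  0.05439486]), np.float64(0.0015066401402206416))
[[-0.936  0.351 -0.001]
 [ 0.351  0.936 -0.001]
 [ 0.    -0.001 -1.   ]] [0.184 0.491 0.238]
axis yaw -72.60647022903945
[-53.13713642 -51.78701419  -9.13225988]
```

```bash
python3 - <<'E'
from h import *
s=state()
for X in([.45,.1,.30],[.62,-.28,.27]): print(tool(s,X).round(1))
E
```

```text
[-38.6 -27.3  -6.2]
[-67.9 -56.9  -3.1]
```

Call:
step_arm:
  claw: [1,1,1,1,1,1,1,1,1,1,1,1]
  xyz:
    - [0,0,-4]
    - [-4,-3,-6]
    - [-8,-6,-6]
    - [-12,-9,-6]
    - [-16,-12,-6]
    - [-20,-15,-6]
    - [-24,-18,-6]
    - [-28,-21,-6]
    - [-32,-24,-6]
    - [-36,-27,-6]
    - [-39,-30,-6]
    - [-42,-33,-6]
  roll: [8,16,24,32,40,48,56,64,72,80,88,96]

```text
t: 1.3
eef_pos: [0.4622, 0.033, 0.2984]
tcp_rot: [-0.0, 0.852, 0.523, -0.0]
wrist_force: [0.3, 0.6, -0.1]
grip_width: 0.0881
gripper_force: 0.0
```

Call:
step_arm:
  claw: [1,1,1,1,1,1,1,1,1,1,1,1]
  xyz:
    - [-2,2.8,0]
    - [-4,5.6,0]
    - [-6,8.4,0]
    - [-8,11.2,0]
    - [-10,14,0.5]
    - [-12,16.8,1]
    - [-14,19.6,1.5]
    - [-16,22.4,2]
    - [-18,25.2,2.5]
    - [-20,28,3]
    - [-20.9,28.1,3]
    - [-20.9,28.1,3]
  roll: [8,16,24,32,40,48,56,64,72,80,88,96]

```text
t: 2.5
eef_pos: [0.6193, -0.2791, 0.267]
tcp_rot: [-0.0, 0.959, -0.284, -0.001]
wrist_force: [-0.5, 0.2, 0.4]
grip_width: 0.0881
gripper_force: 0.0
```

Call:
step_arm:
  claw: [1,1,1,1,1,1]
  xyz:
    - [0,0,0]
    - [0,0,0]
    - [0,0,0]
    - [0,0,0]
    - [0,0,0]
    - [0,0,0]
  roll: [8,16,24,32,40,40]

```text
t: 3.1
eef_pos: [0.6196, -0.2774, 0.2682]
tcp_rot: [0.0, 0.806, -0.592, -0.0]
wrist_force: [0.7, -0.9, 0.0]
grip_width: 0.0882
gripper_force: 0.0
```

```bash
python3 - <<'E'
from h import *
s=state();a=grab_frame("wrist");cv2.imwrite("pics/w1.png",a)
import pickle;pickle.dump(s,open("s1.pkl","wb"))
print(np.round(s["joint_pos"],3),tcp(s).round(3))
print(pix("wrist",np.array([.678,-.253,.055]),s),pix("wrist",np.array([.627,-.088,.11]),s))
E
```

```text
[-0.593  0.665  0.885 -0.     1.593  2.245] [[ 0.299 -0.954 -0.001  0.62 ]
 [-0.954 -0.299  0.001 -0.277]
 [-0.001  0.001 -1.     0.268]
 [ 0.     0.     0.     1.   ]]
(np.float64(254.69998127233714), np.float64(215.12467390875693)) (np.float64(257.28967823804953), np.float64(388.94130731855444))
```

View pics/w1.png

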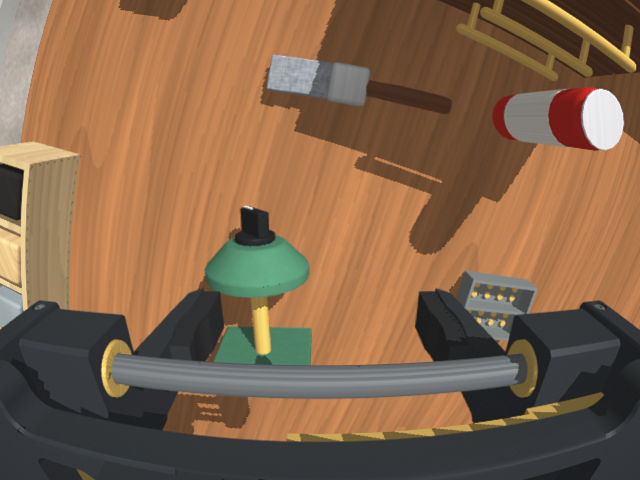

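The wrist view shows the lamp axis running up the image. The post is at (262,320), the shade spans (205–309, 235–295), the knob disc is at (255,238) and the bar at (255,222) with a white mark near (248,208). I'll zoom in for the bar's angle.

```bash
python3 - <<'E'
import cv2
a=cv2.imread("pics/w1.png")[190:380,190:330]
cv2.imwrite("pics/w1c.png",cv2.resize(a[:,:],None,fx=4,fy=4,interpolation=cv2.INTER_CUBIC)[:600])
E
```

```text
(no output)
```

View pics/w1c.png

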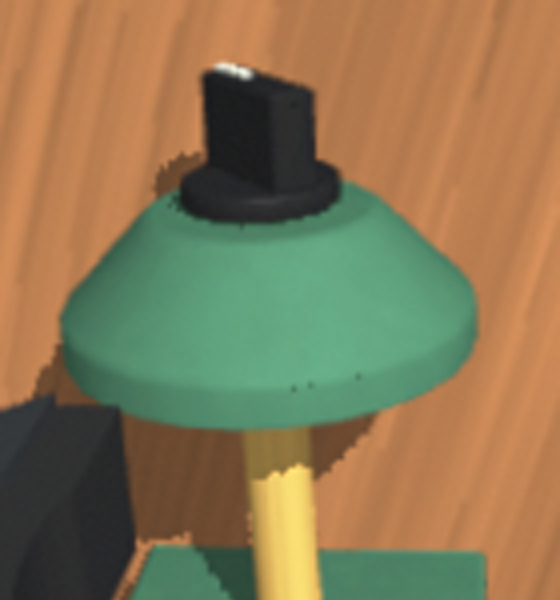

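```bash
python3 - <<'E'
from h import *
import pickle
s=pickle.load(open("s1.pkl","rb"))
a=cv2.imread("pics/w1.png");h=cv2.cvtColor(a,cv2.COLOR_BGR2HSV)
P=[]
for v in range(300,346,5):
    r=h[v,235:300];m=np.where((r[:,0]>18)&(r[:,0]<32)&(r[:,1]>120))[0]+235
    if len(m): p=onz("wrist",(m[0]+m[-1])/2,v,.055,s);P.append(p);print(v,m[0],m[-1],p.round(4))
P=np.array(P);d=np.polyfit(P[:,1],P[:,0],1);print("yaw",np.degrees(np.arctan2(-1,-d[0])))
for u,v in((255,238),(255,222)): 
    p=onz("wrist",u,v,.055,s);print(p.round(4),"line x at y",np.polyval(d,p[1]).round(4))
# plate top edge shade-side (z22 face at height .110): row ~328
for u,v in((229,328),(270,328),(310,328)): print(onz("wrist",u,v,.110,s).round(4))
# shade rim top, z=128 & disc top
print(onz("wrist",268,297,.110,s).round(4))
E
```

```text
300 251 266 [ 0.6511 -0.1631  0.055 ]
305 252 266 [ 0.6491 -0.1573  0.055 ]
310 252 267 [ 0.6471 -0.1515  0.055 ]
315 253 267 [ 0.6451 -0.1455  0.055 ]
320 253 268 [ 0.6431 -0.1395  0.055 ]
325 254 268 [ 0.6411 -0.1334  0.055 ]
330 254 268 [ 0.6395 -0.127   0.055 ]
335 254 269 [ 0.6375 -0.1207  0.055 ]
340 255 269 [ 0.6353 -0.1143  0.055 ]
345 255 269 [ 0.6337 -0.1075  0.055 ]
yaw -72.55585397449018
[ 0.6717 -0.23    0.055 ] line x at y 0.6718
[ 0.6759 -0.2462  0.055 ] line x at y 0.6769
[ 0.6701 -0.1531  0.11  ]
[ 0.6322 -0.1664  0.11  ]
[ 0.5961 -0.1782  0.11  ]
[ 0.642  -0.1977  0.11  ]
```

```bash
python3 - <<'E'
from h import *
s=state()
print(onz("wrist",262,328,0,s).round(4),"expect lamp z22 y~-.108")
for z in(.12,.043): print(tool(s,[.680,-.256,z]).round(2))
E
```

```text
[ 0.638  -0.0959  0.    ] expect lamp z22 y~-.108
[-0.21 -6.41 14.83]
[-0.2  -6.42 22.53]
```

```bash
python3 - <<'E'
from h import *
s=state();u=np.array([.2997,-.954])
for n,px,z,lz in(("disc",(251,245),.076,155),("bartop R",(268.5,212.5),.055+.0137,187),("bartop mid R",(258,209.5),.055+.0198,187),("bar low",(241,207),.0412,187),("rim",(256,297),.11,116),("plate",(262,327.5),0,22),("plateTop",(262,328),.0,22)):
    p=onz("wrist",*px,z,s);print(n,(p[:2]+u*(178-lz)/1000).round(4), "along",(p[:2]@u+(178-lz)/1000).round(4))
print(np.array([.68,-.256])@u)
E
```

```text
disc [ 0.6787 -0.2508] along 0.4426
bartop R [ 0.6617 -0.2544] along 0.441
bartop mid R [ 0.6717 -0.2558] along 0.4453
bar low [ 0.6928 -0.2445] along 0.4409
rim [ 0.6709 -0.2532] along 0.4426
plate [ 0.6849 -0.2454] along 0.4394
plateTop [ 0.6847 -0.2447] along 0.4387
0.44802000000000003
```

Call:
step_arm:
  claw: [1,1,1,1,1,1,1,1,1,1,1,1]
  xyz:
    - [-0.4,-3.2,2]
    - [-0.7,-6.4,5]
    - [-0.7,-6.4,9]
    - [-0.7,-6.4,12]
    - [-0.7,-6.4,14]
    - [-0.7,-6.4,16]
    - [-0.7,-6.4,18]
    - [-0.7,-6.4,19.5]
    - [-0.7,-6.4,21]
    - [-0.7,-6.4,22]
    - [-0.7,-6.4,22.5]
    - [-0.7,-6.4,22.5]
  roll: [0,0,0,0,0,0,0,0,0,0,0,0]

```text
t: 4.35
eef_pos: [0.6785, -0.2516, 0.0433]
tcp_rot: [0.0, 0.806, -0.592, -0.0]
wrist_force: [0.0, -0.3, -0.2]
grip_width: 0.0881
gripper_force: 0.0
```

```bash
python3 - <<'E'
from h import *
s=state();cv2.imwrite("pics/w2.png",grab_frame("wrist"));print(s["eef_pos"].round(4) if hasattr(s["eef_pos"],"round") else s["eef_pos"],np.round(s["wrist_force"],1))
E
```

```text
[ 0.6785 -0.2516  0.0433] [ 0.  -0.3 -0.2]
```

View pics/w2.png

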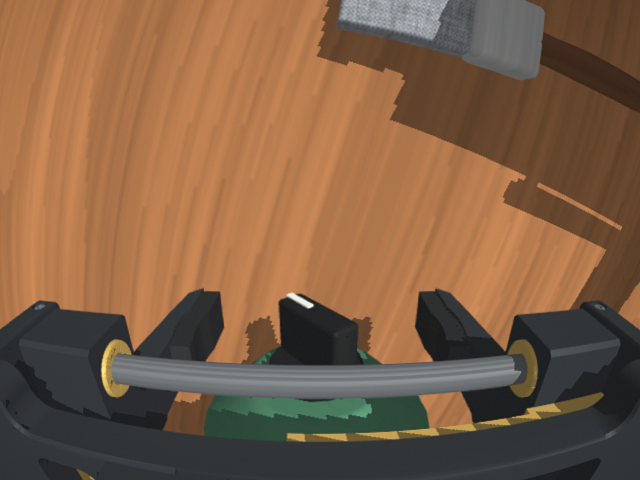

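The bar at (280–357, 295–365) is centred between the fingers at 220 and 417, with nothing touching. I'll close gently.

Call:
step_arm:
  claw: [0.5,0.3,0.3,0.2,0.15,0.1,0.05,0,0,0]
  xyz:
    - [0,0,0]
    - [0,0,0]
    - [0,0,0]
    - [0,0,0]
    - [0,0,0]
    - [0,0,0]
    - [0,0,0]
    - [0,0,0]
    - [0,0,0]
    - [0,0,0]
  roll: [0,0,0,0,0,0,0,0,0,0]
  force: 15

```text
t: 5.4
eef_pos: [0.6787, -0.2517, 0.0438]
tcp_rot: [-0.0, 0.806, -0.592, 0.0]
wrist_force: [0.9, -0.3, -0.7]
grip_width: 0.0313
gripper_force: 14.2
```

Call:
step_arm:
  claw: [0,0,0,0,0,0]
  xyz:
    - [0,0,0]
    - [0,0,0]
    - [0,0,0]
    - [0,0,0]
    - [0,0,0]
    - [0,0,0]
  roll: [0,0,0,0,0,0]
  force: 25

```text
t: 6.0
eef_pos: [0.6784, -0.2519, 0.0436]
tcp_rot: [0.0, 0.806, -0.592, -0.0]
wrist_force: [-1.2, -0.5, -0.6]
grip_width: 0.0127
gripper_force: 25.0
```

```bash
python3 - <<'E'
from h import *
s=state();a=grab_frame("wrist")[200:420,200:440];cv2.imwrite("pics/w3.png",cv2.resize(a,None,fx=2.5,fy=2.5))
E
```

```text
(no output)
```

View pics/w3.png

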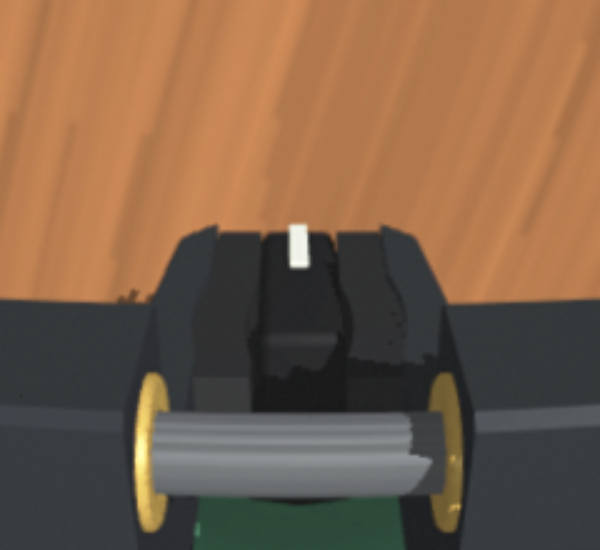

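```bash
python3 - <<'E'
import numpy as np
from h import state
print(state()["joint_pos"])
def G(t):
    t=np.radians(t);z=np.array([np.cos(t),np.sin(t)]);x=np.array([-np.sin(t),np.cos(t)])
    t0=np.arctan2(10,6)
    if t<t0: return np.array([.6,0])+17.2*z+5.5*x
    z0=np.array([np.cos(t0),np.sin(t0)]);x0=np.array([-np.sin(t0),np.cos(t0)])
    return np.array([.6,0])-.6*z0+1.0*x0+17.8*z+4.5*x
K=[0,22.5,45,67.5,90]
for a,b in zip(K,K[1:]):
    print([[round(float(c),1) for c in (d[0],0,-d[1])] for d in (G(a+(b-a)*i/12)-G(a) for i in range(1,13))])
E
```

```text
[-5.16697841e-01  9.34967788e-01  9.78955235e-01 -4.60824207e-04
  1.22801896e+00  2.32073147e+00]
[[-0.2, 0.0, -0.6], [-0.4, 0.0, -1.1], [-0.6, 0.0, -1.7], [-0.9, 0.0, -2.2], [-1.1, 0.0, -2.7], [-1.4, 0.0, -3.2], [-1.7, 0.0, -3.8], [-2.0, 0.0, -4.3], [-2.3, 0.0, -4.8], [-2.7, 0.0, -5.2], [-3.0, 0.0, -5.7], [-3.4, 0.0, -6.2]]
[[-0.4, 0.0, -0.4], [-0.8, 0.0, -0.9], [-1.2, 0.0, -1.3], [-1.6, 0.0, -1.7], [-2.1, 0.0, -2.1], [-2.5, 0.0, -2.5], [-3.0, 0.0, -2.8], [-3.5, 0.0, -3.2], [-4.0, 0.0, -3.5], [-4.5, 0.0, -3.8], [-5.0, 0.0, -4.1], [-5.5, 0.0, -4.4]]
[[-0.5, 0.0, -0.3], [-1.1, 0.0, -0.5], [-1.6, 0.0, -0.7], [-2.2, 0.0, -0.9], [-2.7, 0.0, -1.1], [-3.3, 0.0, -1.3], [-3.9, 0.0, -1.5], [-4.4, 0.0, -1.6], [-5.0, 0.0, -1.8], [-5.6, 0.0, -1.9], [-6.2, 0.0, -2.0], [-6.8, 0.0, -2.1]]
[[-0.6, 0.0, -0.1], [-1.2, 0.0, -0.1], [-1.8, 0.0, -0.2], [-2.4, 0.0, -0.2], [-3.0, 0.0, -0.2], [-3.6, 0.0, -0.2], [-4.2, 0.0, -0.1], [-4.8, 0.0, -0.1], [-5.4, 0.0, 0.0], [-6.0, 0.0, 0.1], [-6.6, 0.0, 0.2], [-7.2, 0.0, 0.4]]
```

Call:
step_arm:
  claw: [0,0,0,0,0,0,0,0,0,0,0,0]
  xyz:
    - [-0.2,0,-0.6]
    - [-0.4,0,-1.1]
    - [-0.6,0,-1.7]
    - [-0.9,0,-2.2]
    - [-1.1,0,-2.7]
    - [-1.4,0,-3.2]
    - [-1.7,0,-3.8]
    - [-2.0,0,-4.3]
    - [-2.3,0,-4.8]
    - [-2.7,0,-5.2]
    - [-3.0,0,-5.7]
    - [-3.4,0,-6.2]
  roll: [0,0,0,0,0,0,0,0,0,0,0,0]

```text
t: 7.25
eef_pos: [0.6683, -0.2188, 0.1059]
tcp_rot: [-0.0, 0.806, -0.592, -0.0]
wrist_force: [-0.8, 1.2, -3.1]
grip_width: 0.013
gripper_force: 25.0
```

```bash
python3 - <<'E'
from h import *
cv2.imwrite("pics/s4.png",cv2.resize(grab_frame("scene")[130:300,180:360],None,fx=3,fy=3))
E
```

```text
(no output)
```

View pics/s4.png

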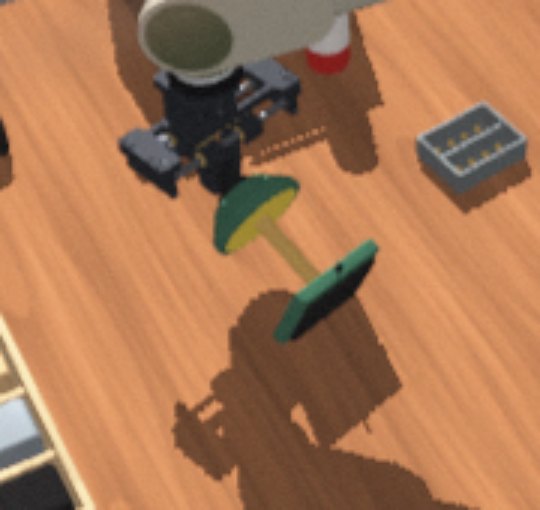

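The lamp is pivoting well: the shade is up at (255,215) and the plate is tilted with its edge on the bench. I'll continue along the arc.

Call:
step_arm:
  claw: [0,0,0,0,0,0,0,0,0,0,0,0]
  xyz:
    - [-0.4,0,-0.4]
    - [-0.8,0,-0.9]
    - [-1.2,0,-1.3]
    - [-1.6,0,-1.7]
    - [-2.1,0,-2.1]
    - [-2.5,0,-2.5]
    - [-3.0,0,-2.8]
    - [-3.5,0,-3.2]
    - [-4.0,0,-3.5]
    - [-4.5,0,-3.8]
    - [-5.0,0,-4.1]
    - [-5.5,0,-4.4]
  roll: [0,0,0,0,0,0,0,0,0,0,0,0]

```text
t: 8.5
eef_pos: [0.6518, -0.1663, 0.15]
tcp_rot: [-0.0, 0.806, -0.592, 0.0]
wrist_force: [0.6, 1.4, -1.9]
grip_width: 0.0125
gripper_force: 25.0
```

Call:
step_arm:
  claw: [0,0,0,0,0,0,0,0,0,0,0,0]
  xyz:
    - [-0.5,0,-0.3]
    - [-1.1,0,-0.5]
    - [-1.6,0,-0.7]
    - [-2.2,0,-0.9]
    - [-2.7,0,-1.1]
    - [-3.3,0,-1.3]
    - [-3.9,0,-1.5]
    - [-4.4,0,-1.6]
    - [-5.0,0,-1.8]
    - [-5.6,0,-1.9]
    - [-6.2,0,-2.0]
    - [-6.8,0,-2.1]
  roll: [0,0,0,0,0,0,0,0,0,0,0,0]

```text
t: 9.7
eef_pos: [0.6315, -0.1014, 0.171]
tcp_rot: [-0.0, 0.806, -0.592, 0.0]
wrist_force: [1.4, 0.8, 0.7]
grip_width: 0.0125
gripper_force: 25.0
```

```bash
python3 - <<'E'
from h import *
cv2.imwrite("pics/s5.png",cv2.resize(grab_frame("scene")[130:300,180:360],None,fx=3,fy=3))
E
```

```text
(no output)
```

View pics/s5.png

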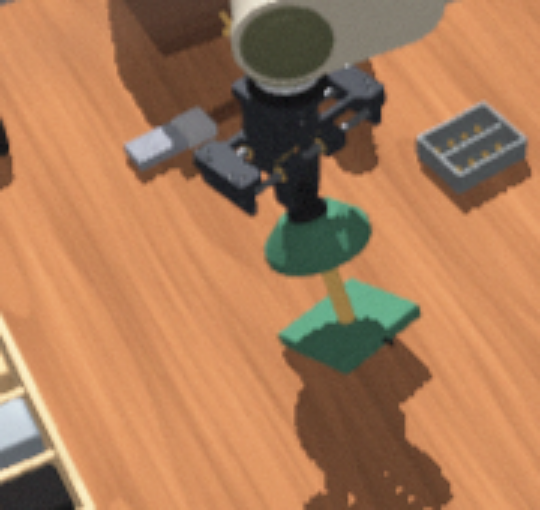

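The lamp is near upright, with the post leaning about 20° and the plate's far edge still lifted. I'll do the last segment more slowly.

Call:
step_arm:
  claw: [0,0,0,0,0,0,0,0,0,0,0,0]
  xyz:
    - [-0.6,0,-0.1]
    - [-1.1,0,-0.1]
    - [-1.6,0,-0.2]
    - [-2.1,0,-0.2]
    - [-2.6,0,-0.2]
    - [-3.0,0,-0.2]
    - [-3.4,0,-0.2]
    - [-3.8,0,-0.2]
    - [-4.2,0,-0.1]
    - [-4.5,0,-0.1]
    - [-4.8,0,-0.1]
    - [-5.1,0,0]
  roll: [0,0,0,0,0,0,0,0,0,0,0,0]

```text
t: 10.95
eef_pos: [0.6164, -0.053, 0.171]
tcp_rot: [-0.0, 0.806, -0.592, 0.0]
wrist_force: [2.3, 1.5, 5.3]
grip_width: 0.0127
gripper_force: 25.0
```

Call:
step_arm:
  claw: [0,0,0,0,0,0,0,0,0,0]
  xyz:
    - [-0.3,0,0]
    - [-0.6,0,0.1]
    - [-0.9,0,0.1]
    - [-1.1,0,0.2]
    - [-1.3,0,0.2]
    - [-1.5,0,0.2]
    - [-1.7,0,0.3]
    - [-1.9,0,0.3]
    - [-2.1,0,0.4]
    - [-2.1,0,0.4]
  roll: [0,0,0,0,0,0,0,0,0,0]

```text
t: 11.95
eef_pos: [0.6106, -0.0346, 0.1683]
tcp_rot: [0.001, 0.806, -0.592, 0.002]
wrist_force: [2.4, -6.3, 10.5]
grip_width: 0.0127
gripper_force: 25.0
```

```bash
python3 - <<'E'
from h import *
s=state();print(np.round(s["moment"],2),np.round(s["wrist_force"],1),np.round(s["joint_pos"],2))
cv2.imwrite("pics/s6.png",np.vstack([cv2.resize(grab_frame("scene")[150:260,220:350],(780,660))[:540]]))
E
```

```text
[-1.17 -0.04  0.05] [ 2.4 -6.3 10.5] [-0.25  0.56  1.32 -0.    1.26  2.59]
```

View pics/s6.png

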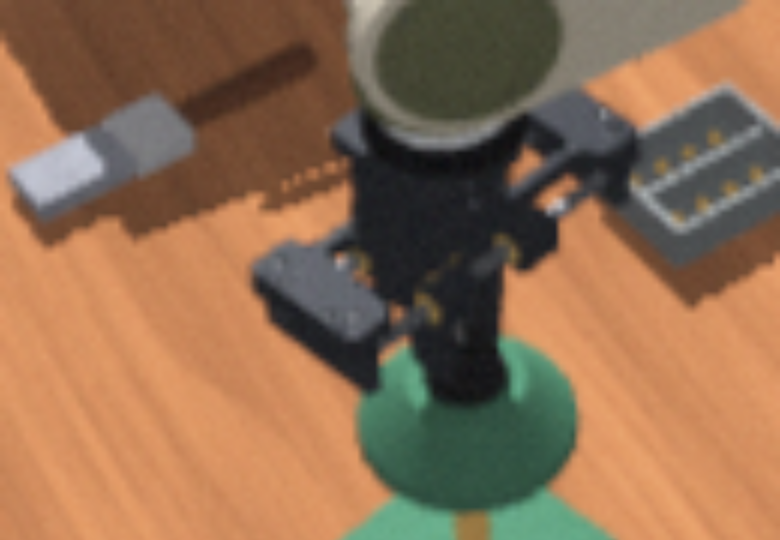

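Call:
step_arm:
  claw: [0,0,0]
  xyz:
    - [0.1,0,-0.1]
    - [0.2,0,-0.1]
    - [0.2,0,-0.1]
  roll: [0,0,0]

```text
t: 12.3
eef_pos: [0.6108, -0.0357, 0.1681]
tcp_rot: [0.0, 0.806, -0.592, 0.001]
wrist_force: [2.6, -4.9, 6.5]
grip_width: 0.0125
gripper_force: 25.0
```

Call:
step_arm:
  claw: [0,0,0]
  xyz:
    - [0.1,0,0]
    - [0.2,0,0]
    - [0.2,0,0]
  roll: [0,0,0]

```text
t: 12.6
eef_pos: [0.6112, -0.0366, 0.1678]
tcp_rot: [-0.0, 0.806, -0.592, -0.0]
wrist_force: [1.1, -1.0, 6.0]
grip_width: 0.0129
gripper_force: 25.0
```

Call:
step_arm:
  claw: [0,0,0,0]
  xyz:
    - [0,0,0]
    - [0,0,0]
    - [0,0,0]
    - [0,0,0]
  roll: [0,0,0,0]
  force: 8

```text
t: 13.0
eef_pos: [0.6111, -0.0366, 0.1678]
tcp_rot: [-0.0, 0.806, -0.592, -0.0]
wrist_force: [1.8, -0.8, 5.4]
grip_width: 0.0131
gripper_force: 8.0
```

Call:
step_arm:
  claw: [0,0,0,0]
  xyz:
    - [0,0,0]
    - [0,0,0]
    - [0,0,0]
    - [0,0,0]
  roll: [0,0,0,0]
  force: 3

```text
t: 13.4
eef_pos: [0.6111, -0.0366, 0.1676]
tcp_rot: [-0.0, 0.806, -0.592, -0.0]
wrist_force: [1.5, 1.2, 5.0]
grip_width: 0.0128
gripper_force: 3.0
```

```bash
python3 - <<'E'
from h import *
s=state();print(np.round(s["moment"],2),np.round(s["wrist_force"],1))
a=grab_frame("scene");h=cv2.cvtColor(a,cv2.COLOR_BGR2HSV)
m=cv2.inRange(h,(60,80,30),(95,255,255));m[:150]=0;m[300:]=0;m[:,:200]=0;m[:,370:]=0
y,x=np.where(m>0);print(x.min(),x.max(),y.min(),y.max())
b=m.copy();ys=np.arange(480)
for r in range(y.min(),y.max()+1,3):
    q=np.where(m[r])[0];print(r,q.min() if len(q) else None,q.max() if len(q) else None,end=' | ')
c=np.array([.6112,-.0366])
print()
for z,r in((.154,.03),(.128,.055),(.116,.055)): print(z,pix("scene",np.append(c,z)))
u=np.array([.2997,-.954]);v=np.array([.954,.2997])
for i in(-1,1):
  for j in(-1,1):
    print([np.round(pix("scene",np.append(c+.055*(i*u+j*v),z)),1).tolist() for z in(.006,.022)])
E
```

```text
[ 0.33 -0.22  0.04] [1.5 1.2 5. ]
275 322 206 262
206 302 302 | 209 286 309 | 212 283 312 | 215 281 314 | 218 280 314 | 221 280 314 | 224 281 314 | 227 282 312 | 230 285 309 | 233 286 312 | 236 282 316 | 239 279 320 | 242 276 321 | 245 277 318 | 248 281 315 | 251 285 311 | 254 289 308 | 257 293 305 | 260 297 301 | 
0.154 (np.float64(295.9068863245718), np.float64(211.39334874742036))
0.128 (np.float64(296.25244900672), np.float64(217.25045109343114))
0.116 (np.float64(296.4087769966841), np.float64(219.90012677911074))
[[322.4, 242.2], [322.4, 239.0]]
[[297.7, 262.7], [297.5, 259.6]]
[[297.8, 223.9], [297.6, 220.7]]
[[273.1, 243.3], [272.7, 240.1]]
```

Call:
step_arm:
  claw: [0,0,0,0]
  xyz:
    - [0,0,-0.2]
    - [0,0,-0.3]
    - [0,0,-0.3]
    - [0,0,-0.3]
  roll: [0,0,0,0]

```text
t: 13.85
eef_pos: [0.6108, -0.0368, 0.17]
tcp_rot: [0.0, 0.806, -0.592, -0.001]
wrist_force: [0.9, 1.6, -4.0]
grip_width: 0.0127
gripper_force: 3.0
```

Call:
step_arm:
  claw: [0,0,0,0,0,0,0,0,0,0,0,0]
  xyz:
    - [0,0,0]
    - [0,0,0]
    - [0,0,0]
    - [0,0,0]
    - [0,0,0]
    - [0,0,0]
    - [0,0,0]
    - [0,0,0]
    - [0,0,0]
    - [0,0,0]
    - [0,0,0]
    - [0,0,0]
  roll: [-5,-10,-15,-20,-25,-30,-35,-40,-45,-50,-55,-60]
  force: 5

```text
t: 15.05
eef_pos: [0.6107, -0.037, 0.1701]
tcp_rot: [-0.0, 0.994, -0.108, -0.001]
wrist_force: [-0.2, -1.3, -5.3]
grip_width: 0.0126
gripper_force: 5.0
```

```bash
cat > m.py <<'E'
from h import *
s=state();print(np.round(s["moment"],3),np.round(s["wrist_force"],1),s["grip_width"],np.round(s["joint_pos"],2))
a=grab_frame("scene");h=cv2.cvtColor(a,cv2.COLOR_BGR2HSV)
m=cv2.inRange(h,(60,80,30),(95,255,255));m[:150]=0;m[300:]=0;m[:,:200]=0;m[:,370:]=0
y,x=np.where(m>0);print(x.min(),y[x==x.min()],x.max(),y[x==x.max()],y.max(),x[y==y.max()])
E
python3 m.py
```

```text
[-0.069 -0.041 -0.05 ] [-0.2 -1.3 -5.3] 0.012583626814090676 [-0.25  0.56  1.31 -0.    1.27  1.53]
278 [248 249] 319 [231 232 233 234] 257 [305 306 307 308 309 310]
```

Call:
step_arm:
  claw: [0,0,0,0]
  xyz:
    - [0,0,0.1]
    - [0,0,0.15]
    - [0,0,0.15]
    - [0,0,0.15]
  roll: [0,0,0,0]

```text
t: 15.5
eef_pos: [0.6113, -0.0371, 0.1701]
tcp_rot: [0.0, 0.994, -0.11, 0.0]
wrist_force: [-3.9, 0.2, 5.3]
grip_width: 0.0128
gripper_force: 5.0
```

```bash
python3 m.py; cat >> m.py <<'E'
m2=m.copy();
c,_=cv2.findContours(m,cv2.RETR_EXTERNAL,cv2.CHAIN_APPROX_NONE)
c=max(c,key=cv2.contourArea)[:,0,:]
q=c[(c[:,1]>233)]; u=np.array([.2997,-.954,0])
W=np.array([onz("scene",*p,.015) for p in q])
hull=cv2.convexHull((W[:,:2]*1e4).astype(np.float32))
ap=cv2.approxPolyDP(hull,80,True)[:,0,:]/1e4
print(ap.round(3).tolist())
for i in range(len(ap)):
    d=ap[i]-ap[i-1]; print(np.linalg.norm(d).round(3),np.degrees(np.arctan2(d[1],d[0])).round(1))
E
python3 m.py
```

```text
[ 0.018  0.778 -0.003] [-3.9  0.2  5.3] 0.012800468687132863 [-0.25  0.56  1.31 -0.    1.27  1.54]
278 [248 249] 319 [231 232 233 234] 258 [310]
[ 0.053  0.818 -0.016] [-3.7 -0.3  6.5] 0.012860534476164412 [-0.25  0.56  1.31 -0.    1.27  1.54]
278 [248 249] 319 [231 232 233 234] 258 [310]
[[0.6330000162124634, -0.08100000023841858], [0.6769999861717224, -0.041999999433755875], [0.6769999861717224, -0.02800000086426735], [0.609000027179718, 0.04100000113248825], [0.5389999747276306, -0.028999999165534973]]
0.108 -29.2
0.059 41.9
0.014 91.0
0.097 134.7
0.099 -135.2
```

Call:
step_arm:
  claw: [0.3,0.4,0.4,0.3,0.1,0,0,0,0,0,0]
  xyz:
    - [0,0,0]
    - [0,0,0]
    - [0,0,-0.2]
    - [0,0,-0.2]
    - [0,0,-0.2]
    - [0,0,-0.2]
    - [0,0,-0.2]
    - [0,0,-0.2]
    - [0,0,-0.2]
    - [0,0,-0.2]
    - [0,0,-0.2]
  roll: [0,0,0,0,0,0,0,0,0,0,0]

```text
t: 16.7
eef_pos: [0.6111, -0.037, 0.1712]
tcp_rot: [0.0, 0.994, -0.109, -0.0]
wrist_force: [-0.5, -1.0, 0.3]
grip_width: 0.0132
gripper_force: 5.0
```

```bash
python3 m.py
```

```text
[-0.237  0.243 -0.009] [-0.5 -1.   0.3] 0.01318362964730507 [-0.25  0.56  1.31 -0.    1.27  1.54]
279 [246 247 248 249 250] 319 [231 232 233 234 235] 258 [310]
[[0.6330000162124634, -0.08100000023841858], [0.6769999861717224, -0.02800000086426735], [0.609000027179718, 0.04100000113248825], [0.5389999747276306, -0.028999999165534973]]
0.108 -29.2
0.069 50.5
0.097 134.7
0.099 -135.2
```

Call:
step_arm:
  claw: [0,0,0,0,0,0]
  xyz:
    - [0,0,0]
    - [0,0,0]
    - [0,0,0]
    - [0,0,0]
    - [0,0,0]
    - [0,0,0]
  roll: [-4,-8,-12,-16,-20,-20]

```text
t: 17.35
eef_pos: [0.6113, -0.0361, 0.1715]
tcp_rot: [-0.001, 0.998, 0.065, 0.0]
wrist_force: [0.0, 4.2, 2.9]
grip_width: 0.0129
gripper_force: 5.0
```

```bash
python3 m.py
```

```text
[0.719 0.193 0.019] [0.  4.2 2.9] 0.012882464773756838 [-0.25  0.56  1.31  0.    1.27  1.19]
278 [248 249] 319 [231 232 233 234] 257 [306 307 308 309 310]
[[0.6359999775886536, -0.08299999684095383], [0.6769999861717224, -0.041999999433755875], [0.6769999861717224, -0.02800000086426735], [0.6069999933242798, 0.03700000047683716], [0.5389999747276306, -0.028999999165534973]]
0.111 -29.2
0.058 44.9
0.014 91.0
0.096 136.9
0.095 -135.9
```

Call:
step_arm:
  claw: [0,0,0,0,0,0,0,0,0,0,0,0]
  xyz:
    - [0,-0.1,0]
    - [0,-0.1,0]
    - [0,-0.1,0]
    - [0,-0.1,0]
    - [0,-0.1,0]
    - [0,-0.1,0]
    - [0,-0.1,0]
    - [0,-0.1,0]
    - [0,-0.1,0]
    - [0,-0.1,0]
    - [0,-0.1,0]
    - [0,-0.1,0]
  roll: [0,-5,-10,-15,-20,-25,-30,-35,-40,-45,-50,-50]

```text
t: 18.6
eef_pos: [0.6114, -0.0355, 0.1723]
tcp_rot: [0.0, 0.877, 0.481, 0.001]
wrist_force: [0.5, 5.0, 6.5]
grip_width: 0.0134
gripper_force: 5.1
```

```bash
python3 m.py
```

```text
[ 0.736  0.294 -0.027] [0.5 5.  6.5] 0.013355628738691885 [-0.25  0.56  1.31  0.    1.27  0.32]
278 [248 249] 319 [230 231 232 233] 257 [309 310]
[[0.6359999775886536, -0.08299999684095383], [0.6769999861717224, -0.041999999433755875], [0.6769999861717224, -0.02800000086426735], [0.6069999933242798, 0.03700000047683716], [0.5419999957084656, -0.029999999329447746]]
0.108 -29.2
0.058 44.9
0.014 91.0
0.096 136.9
0.094 -134.1
```

Call:
step_arm:
  claw: [0.3,0.4,0.4,0.3,0.1,0,0,0,0,0]
  xyz:
    - [0,0,0]
    - [0,0,-0.1]
    - [0,0,-0.2]
    - [0,0,-0.2]
    - [0,0,-0.2]
    - [0,0,-0.2]
    - [0,0,-0.2]
    - [0,0,-0.2]
    - [0,0,-0.2]
    - [0,0,-0.2]
  roll: [0,0,0,0,0,0,0,0,0,0]

```text
t: 19.65
eef_pos: [0.611, -0.036, 0.1733]
tcp_rot: [-0.0, 0.877, 0.481, -0.0]
wrist_force: [-3.8, 0.5, 2.4]
grip_width: 0.0133
gripper_force: 5.0
```

Call:
step_arm:
  claw: [0,0,0,0,0,0,0,0,0,0,0,0]
  xyz:
    - [0,0,0]
    - [0,0,0]
    - [0,0,0]
    - [0,0,0]
    - [0,0,0]
    - [0,0,0]
    - [0,0,0]
    - [0,0,0]
    - [0,0,0]
    - [0,0,0]
    - [0,0,0]
    - [0,0,0]
  roll: [-5,-10,-15,-20,-25,-30,-35,-40,-45,-50,-55,-55]

```text
t: 20.85
eef_pos: [0.6111, -0.0363, 0.1736]
tcp_rot: [0.0, 0.556, 0.831, -0.0]
wrist_force: [-4.1, -1.0, 5.8]
grip_width: 0.0134
gripper_force: 5.1
```

```bash
python3 m.py
```

```text
[-0.256  0.892 -0.041] [-4.1 -1.   5.8] 0.013392798259770208 [-0.25  0.56  1.31 -0.    1.28 -0.64]
278 [215 216 217 218 219] 315 [227 228 229 230 231 232 233 234 235] 254 [302 303 304 305 306 307 308 309 310 311]
[[0.6420000195503235, -0.0860000029206276], [0.6800000071525574, -0.029999999329447746], [0.5989999771118164, 0.028999999165534973], [0.550000011920929, -0.03500000014901161]]
0.105 -29.2
0.068 55.8
0.1 144.2
0.08 -127.6
```

Call:
step_arm:
  claw: [0,0,0,0]
  xyz:
    - [0,0,0]
    - [0,0,0]
    - [0,0,0]
    - [0,0,0]
  roll: [-4,-8,-12,-12]

```text
t: 21.3
eef_pos: [0.6111, -0.0363, 0.1738]
tcp_rot: [0.0, 0.466, 0.885, -0.0]
wrist_force: [-5.5, -0.0, 6.3]
grip_width: 0.0135
gripper_force: 5.1
```

```bash
python3 m.py
```

```text
[-0.207  0.851  0.013] [-5.5 -0.   6.3] 0.013535980038443847 [-0.25  0.56  1.31 -0.    1.28 -0.85]
278 [214 215 216 217 218 219 220] 315 [226 227 228 229 230 231 232 233 234] 254 [304 305 306 307 308 309 310 311]
[[0.6439999938011169, -0.08699999749660492], [0.6800000071525574, -0.029999999329447746], [0.5989999771118164, 0.028999999165534973], [0.550000011920929, -0.03500000014901161]]
0.108 -29.2
0.068 58.5
0.1 144.2
0.08 -127.6
```

Call:
step_arm:
  claw: [0.4,0.8,1,1,1,1,1,1,1,1]
  xyz:
    - [0,0,0]
    - [0,0,0]
    - [0,0,-1]
    - [0,0,-3]
    - [0,0,-5]
    - [0,0,-8]
    - [0,0,-11]
    - [0,0,-14]
    - [0,0,-14]
    - [0,0,-14]
  roll: [0,0,0,0,0,0,0,0,0,0]

```text
t: 22.35
eef_pos: [0.6112, -0.0359, 0.3135]
tcp_rot: [0.001, 0.466, 0.885, 0.0]
wrist_force: [-0.6, -0.1, -1.1]
grip_width: 0.088
gripper_force: 0.0
```

```bash
python3 - <<'E'
from h import *
import pickle
s=state();a=grab_frame("wrist");pickle.dump((s,a),open("s7.pkl","wb"));cv2.imwrite("pics/w7.png",a)
print(pix("wrist",np.array([.611,-.036,.187]),s),tcp(s).round(3).tolist(),np.round(s["wrist_force"],1))
E
```

```text
(np.float64(320.30857687433064), np.float64(232.58319947937758)) [[-0.565, 0.825, 0.001, 0.611], [0.825, 0.565, -0.0, -0.036], [-0.001, 0.001, -1.0, 0.314], [0.0, 0.0, 0.0, 1.0]] [-0.6 -0.1 -1.1]
```

View pics/w7.png

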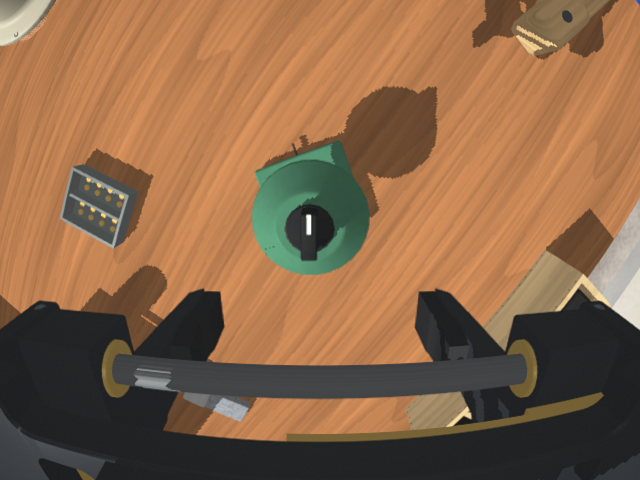

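The lamp is standing with its plate flat. The knob centre is at (309,234). The white line points image-up at rows 214–235, about 20° clockwise of the lamp's -x edge, which runs (257,172)–(337,143) with its middle mark at (295,150). About 20° of turn should be left, and the tool needs re-centring.

```bash
python3 - <<'E'
from h import *
import pickle
s,a=pickle.load(open("s7.pkl","rb"));h=cv2.cvtColor(a,cv2.COLOR_BGR2HSV)
m=(h[...,2]<70)[190:275,270:350].astype(np.uint8);n,l,st,c=cv2.connectedComponentsWithStats(m)
print(st[1:],c[1:]+[270,190])
p=onz("wrist",309,234,.187,s);print(p,tool(s,p),tool(state(),p))
e1,e2=onz("wrist",257,172,.022,s),onz("wrist",337,143,.022,s);print("edge",np.linalg.norm(e2-e1),np.degrees(np.arctan2(*(e2-e1)[1::-1])), "toolx yaw",np.degrees(np.arctan2(tcp(s)[1,0],tcp(s)[0,0])))
g=cv2.inRange(h,(60,70,40),(95,255,255));c,_=cv2.findContours(g,0,1);c=max(c,key=cv2.contourArea)[:,0];c=c[c[:,1]>205]
W=np.array([onz("wrist",*q,.128,s)[:2] for q in c.astype(float)]);A=np.c_[2*W,np.ones(len(W))];x=np.linalg.lstsq(A,(W**2).sum(1),rcond=None)[0];print("shade centre",x[:2],"r",np.sqrt(x[2]+x[:2]@x[:2]))
E
python3 m.py
```

```text
[[  16   14   49   56 1836]] [[309.77559913 229.76470588]]
[ 0.60451524 -0.04180459  0.187     ] [-0.10130618 -0.90003362 12.65377866] [-0.13740653 -0.86249736 12.55183989]
edge 0.10043582378631206 53.993456550507005 toolx yaw 124.43121339139192
shade centre [ 0.60567645 -0.0449419 ] r 0.05331946187779815
[-0.101 -0.006 -0.015] [ 0.3 -0.5 -0.2] 0.08803045759169172 [-0.25  0.48  1.07  0.    1.59 -0.85]
279 [213 214 215 216 217 218 219 220 245 246 247 248 249 250 251] 315 [227 228 229 230 231 232 233 234 235] 254 [305 306 307 308 309 310 311]
[[0.6420000195503235, -0.0860000029206276], [0.6800000071525574, -0.029999999329447746], [0.5989999771118164, 0.028999999165534973], [0.550000011920929, -0.03500000014901161]]
0.105 -29.2
0.068 55.8
0.1 144.2
0.08 -127.6
```

Call:
step_arm:
  claw: [1,1,1,0.8,0.6,0.5,0.4,0.3,0.2,0.1,0,0]
  xyz:
    - [0,-0.8,4]
    - [0,-0.85,8]
    - [0,-0.85,11]
    - [0,-0.85,13]
    - [0,-0.85,13.9]
    - [0,-0.85,13.9]
    - [0,-0.85,13.9]
    - [0,-0.85,13.9]
    - [0,-0.85,13.9]
    - [0,-0.85,13.9]
    - [0,-0.85,13.9]
    - [0,-0.85,13.9]
  roll: [0,0,0,0,0,0,0,0,0,0,0,0]
  force: 4

```text
t: 23.65
eef_pos: [0.6041, -0.0408, 0.1743]
tcp_rot: [0.0, 0.466, 0.885, 0.0]
wrist_force: [-0.2, 0.3, -0.1]
grip_width: 0.0184
gripper_force: 0.0
```

Call:
step_arm:
  claw: [0,0,0,0,0]
  xyz:
    - [0,0,0]
    - [0,0,0]
    - [0,0,0]
    - [0,0,0]
    - [0,0,0]
  roll: [0,0,0,0,0]

```text
t: 24.15
eef_pos: [0.6041, -0.0407, 0.1743]
tcp_rot: [0.0, 0.466, 0.885, 0.0]
wrist_force: [1.7, 1.2, 0.1]
grip_width: 0.0126
gripper_force: 4.0
```

Call:
step_arm:
  claw: [0,0,0,0,0,0,0,0]
  xyz:
    - [0,0.1,0]
    - [0,0.1,0]
    - [0,0.1,0]
    - [0,0.1,0]
    - [0,0.1,0]
    - [0,0.1,0]
    - [0,0.1,0]
    - [0,0.1,0]
  roll: [0,-3,-6,-9,-12,-14,-16,-16]

```text
t: 24.95
eef_pos: [0.6044, -0.0406, 0.1744]
tcp_rot: [-0.001, 0.338, 0.941, -0.001]
wrist_force: [-4.1, -1.3, 3.7]
grip_width: 0.013
gripper_force: 4.0
```

Call:
step_arm:
  claw: [0,0,0,0]
  xyz:
    - [0,0,0]
    - [0,0,0]
    - [0,0,0]
    - [0,0,0]
  roll: [-2,-4,-4,-4]

```text
t: 25.35
eef_pos: [0.6047, -0.0404, 0.1745]
tcp_rot: [-0.0, 0.306, 0.952, -0.0]
wrist_force: [-4.5, -1.2, 5.9]
grip_width: 0.0128
gripper_force: 4.0
```

```bash
python3 m.py
```

```text
[-0.261  0.685 -0.031] [-4.5 -1.2  5.9] 0.01278799463235446 [-0.26  0.54  1.33 -0.    1.27 -1.21]
279 [213 214 215 216 217 218 219 220 221 245 246 247 248 249 250 251] 315 [227 228 229 230 231 232 233 234] 254 [304 305 306 307 308 309 310 311]
[[0.6420000195503235, -0.0860000029206276], [0.6800000071525574, -0.029999999329447746], [0.5989999771118164, 0.028999999165534973], [0.550000011920929, -0.03500000014901161]]
0.105 -29.2
0.068 55.8
0.1 144.2
0.08 -127.6
```

Call:
step_arm:
  claw: [0,0,0,0]
  xyz:
    - [0,0,0]
    - [0,0,0]
    - [0,0,0]
    - [0,0,0]
  roll: [-2,-4,-5,-5]

```text
t: 25.8
eef_pos: [0.6048, -0.0403, 0.1743]
tcp_rot: [-0.0, 0.264, 0.965, -0.0]
wrist_force: [-3.2, -0.6, 4.7]
grip_width: 0.0142
gripper_force: 4.3
```

```bash
python3 m.py
```

```text
[-0.308  0.539 -0.08 ] [-3.2 -0.6  4.7] 0.014167572313188997 [-0.26  0.54  1.33 -0.    1.27 -1.3 ]
279 [213 214 215 216 217 218 219 220 221 244 245 246 247 248 249 250 251] 315 [227 228 229 230 231 232 233 234] 254 [305 306 307 308 309 310 311]
[[0.6420000195503235, -0.0860000029206276], [0.6800000071525574, -0.029999999329447746], [0.5989999771118164, 0.028999999165534973], [0.550000011920929, -0.03500000014901161]]
0.105 -29.2
0.068 55.8
0.1 144.2
0.08 -127.6
```

Call:
step_arm:
  claw: [0,0,0]
  xyz:
    - [0,0,0]
    - [0,0,0]
    - [0,0,0]
  roll: [-2,-3,-3]

```text
t: 26.15
eef_pos: [0.6049, -0.0402, 0.1742]
tcp_rot: [0.0, 0.238, 0.971, -0.0]
wrist_force: [-3.3, -1.8, 4.0]
grip_width: 0.015
gripper_force: 4.4
```

Call:
step_arm:
  claw: [0.3,0.6,1,1,1,1,1,1,1,1,1,1]
  xyz:
    - [0,0,0]
    - [0,0,0]
    - [0,0,0]
    - [0,0,0]
    - [0,0,-1]
    - [0,0,-3]
    - [0,0,-6]
    - [0,0,-9]
    - [0,0,-12]
    - [0,0,-14]
    - [0,0,-14]
    - [0,0,-14]
  roll: [0,0,0,0,0,0,0,0,0,0,0,0]

```text
t: 27.35
eef_pos: [0.6048, -0.0401, 0.3137]
tcp_rot: [-0.0, 0.238, 0.971, 0.0]
wrist_force: [-0.1, 0.0, -0.7]
grip_width: 0.088
gripper_force: 0.0
```

```bash
python3 - <<'E'
from h import *
s=state();a=grab_frame("wrist");cv2.imwrite("pics/w8.png",a);h=cv2.cvtColor(a,cv2.COLOR_BGR2HSV)
yaw=np.degrees(np.arctan2(tcp(s)[1,0],tcp(s)[0,0]));print("toolx yaw",yaw)
w=((h[...,1]<60)&(h[...,2]>150))[190:280,260:380]
y,x=np.where(w);P=np.array([onz("wrist",i+260.,j+190.,.187,s)[:2] for i,j in zip(x,y)])
print(len(P),P.mean(0));d=np.linalg.svd(P-P.mean(0))[2][0];print("white dir",np.degrees(np.arctan2(d[1],d[0])))
# lamp plate edge: straight green segments
g=cv2.inRange(h,(60,70,40),(95,255,255));c,_=cv2.findContours(g,0,cv2.CHAIN_APPROX_NONE);c=max(c,key=cv2.contourArea)
W=np.array([onz("wrist",*q,.022,s)[:2] for q in c[:,0].astype(float)])
hull=cv2.convexHull((W*1e4).astype(np.float32));ap=cv2.approxPolyDP(hull,12,True)[:,0]/1e4
for i in range(len(ap)):
    e=ap[i]-ap[i-1]
    if np.linalg.norm(e)>.04: print(np.linalg.norm(e).round(3),np.degrees(np.arctan2(e[1],e[0])).round(1),((ap[i]+ap[i-1])/2).round(3))
E
python3 m.py
```

```text
toolx yaw 152.44483001468816
94 [ 0.59695585 -0.03916447]
white dir 8.164757496903079
0.075 -46.8 [ 0.558 -0.086]
0.056 161.4 [0.619 0.019]
0.102 -125.5 [ 0.563 -0.013]
[0.017 0.045 0.049] [ 0.8 -0.2 -0.5] 0.08824345469520425 [-0.26  0.47  1.09  0.    1.59 -1.35]
279 [212 213 214 215 216 217 218 219 220 221 244 245 246 247 248 249 250 251] 315 [227 228 229 230 231 232 233 234] 254 [306 307 308 309 310 311]
[[0.6420000195503235, -0.0860000029206276], [0.6800000071525574, -0.029999999329447746], [0.5989999771118164, 0.028999999165534973], [0.550000011920929, -0.03500000014901161]]
0.105 -29.2
0.068 55.8
0.1 144.2
0.08 -127.6
```

```bash
python3 - <<'E'
from h import *
s=state();a=cv2.imread("pics/w8.png");h=cv2.cvtColor(a,cv2.COLOR_BGR2HSV)
for nm,m,z in(("white",(h[...,1]<60)&(h[...,2]>150),.187),("dark",h[...,2]<40,.187)):
    m=m.copy();m[:190]=0;m[285:]=0;m[:,:270]=0;m[:,:]&=True;m[:,370:]=0
    n,l,st,c=cv2.connectedComponentsWithStats(m.astype(np.uint8))
    for k in range(1,n):
        if st[k,4]<15: continue
        y,x=np.where(l==k);P=np.array([onz("wrist",float(i),float(j),z,s)[:2] for i,j in zip(x,y)])
        (cx,cy),wh,an=cv2.minAreaRect((P*1e4).astype(np.float32));d=np.linalg.svd(P-P.mean(0))[2][0]
        print(nm,st[k],P.mean(0).round(4),np.round(wh,0),an,np.degrees(np.arctan2(d[1],d[0])).round(1))
E
```

```text
white [315 215   7  20  93] [ 0.5967 -0.0387] [ 35. 152.] 55.10745620727539 -34.6
dark [311 205  29  47 654] [ 0.6015 -0.0322] [188. 367.] 76.51564025878906 -15.7
```

```bash
python3 -c "
from rig import *
print(finish_job())"
```

```text
the job is handed in; nothing more can be done
None
```

The lamp is standing on its foot, eased down while held by its knob, and the dimmer is at its off stop. The base turned about 37° on the bench during the knob-turning, some of it while I was pulling up on the lamp. I did not re-measure the other bench items. The job is handed in at about 27 s, with the gripper clear of the lamp.

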